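# Close the gauge case without letting the lid slam

### The arm

A 6-joint arm with a two-finger parallel gripper is mounted at the origin on a cart in front of the work surface, level with it; the furniture and walls round the work are solid. World frame = base frame: x ahead of the robot, y to its left, z up, the work surface at z = 0. Lengths are in m, angles in rad, forces in N, time in s.
With the tool pointing down it reaches from about 0.225 to 0.875 m from the base axis. Payload 3.4 kg.
Tool frame: the origin (TCP) lies at the very end of the fingers, on their centre line; the grasp point (between the pads) lies 19 mm behind it; z points along the fingers, y is the line along which they close (so a half turn about z gives the same grasp; the last joint's range is limited). The gripper opens to 85 mm and grips with 20 to 120 N. Pads are 22 mm wide; open, the fingers measure 114 mm over their backs; the gripper's body (76 mm by 85 mm) begins 54 mm behind the grasp point. The pads swing forward as they close: fully open they stand 13 mm farther back than shut.
Start: joints at [-1.25, 0.276, 1.505, -0, 1.361, -0.121], TCP at [0.246, -0.52, 0.231] pointing down, gripper open.
Joint ranges: [-2.89, 2.89], [-0.75, 2.08], [0.22, 2.7], [-1.18, 4.32], [0.11, 2.71], [-2.7, 2.7]. Speed limits (rad/s): [2.57, 2.57, 3.14, 3.14, 3.14, 3.14].

### API

Orientations are given as a 3x3 rotation matrix whose columns are the frame's x, y, z axes.
In Python, from station import ctrl gives the robot as it stands.
- The arm moves only by the shell command python3 -m jog 'ROWS' [OPENING] [FORCE]. ROWS is JSON, a list of rows, each an object with "slide": the shift along the tool's x, y, z in mm, a list of three; "rotation": the turn, a rotation vector about the tool's x, y, z in rad, a list of three. In form: [{"slide": [tx, ty, tz], "rotation": [ax, ay, az]}, ...]. A call has 1 to 8 rows; each row shifts and turns the commanded pose from where the row before left it, along the tool's axes as they then stand; what a row does not reach is not made up. A row lasts 1/8 s, in which the tool goes at most 62.5 mm and 10.7 degrees, less where a joint would pass 70% of its speed; a pose out of reach is approached as far as the arm can. A call is refused whole if a number of a shift passes 62.5 or a number of a turn 0.188, either way. A call with a gripper value outside its range is refused whole. OPENING is the finger opening in mm, from 0 to 85.4, set as the call begins (- or left out, the last holds). The fingers move at their own pace and stop on an object; FORCE is the grip in N (left out, the last holds). Time passes only in rows, so rows that do not move let the fingers close. It gives the time, the measured TCP pose, the force, the opening and the grip force at its end, in the units of the state.
- ctrl.get_obs(): the state, without advancing time (a new reading comes with each control period).
- ctrl.get_image(name): name is "scene" or "top"; returns the picture (420x560x3 uint8, red, green, blue); there is no depth.
- ctrl.get_calibration(name): a dict with "vertical_fov" (degrees; the focal length in pixels is half the picture's height over the tangent of half this angle, whatever the lens; pixels are square), "cx", "cy" (the principal point, pixels), "xyz" and "orientation" of the camera in the world. Camera axes: x right, y down, z forward; pixel columns grow to the right and rows downward; lengths in m; the calibration is good to about 2 mm. A picture is of the moment at which its call begins. get_calibration takes no time and is no camera call.
- ctrl.sign_off(): hands the job in; it is judged then, once.
The state is a dict: "time_s": time; "qpos": joint angles; "joint_vel": joint speeds; "joint_efforts": joint torques, N m; "tcp_pos": TCP position; "ee_rot": TCP orientation; "wrist_force": force on the tool from outside, world axes, zero at the start; "wrist_torque": the same for the moment, N m; "finger_gap": finger opening in m; "gripper_force": force on a finger pad.
Only numpy, scipy, OpenCV 4.12 (cv2) and the standard library are available. Lean on these libraries where they do the work, as an engineer would, in place of code of your own. Each camera call takes 0.05 s, during which the arm holds its last target. There are 200 camera calls.

### The job

The wooden case of the calibration rotor stands open with its lid leaning back. Tip the lid forward with a fingertip until it falls of its own weight, catch it from below on the back of your finger while it is still well open, and lower it gently until it is fully shut, without letting it drop. Do not pinch the lid or press hard on it, do not shift or lift the case, and leave the rotor inside and the other things on the table alone.

Things in the scene. Friction and masses are not known exactly. Their poses are not given: they have to be found in the camera images.
- case: wooden gauge case, 120 mm deep (its x) x 160 wide (its y) x 80 tall, 2 kg, loose on the table on rubber feet, walls 8 mm, grey foam inside. Origin under its centre on the table; own +x points to the hinged back wall, own -x to its open front side, which faces roughly towards the robot; z up. To the right of it stand, fixed, a sensor stand 0.32 m tall (about x 0.63, y -0.24) and a black test box 0.24 m tall (about x 0.76, y -0.2): swing across above or in front of them
- lid (a joint): lid angle in rad: 0 shut, 1.57 upright, 1.92 stop. Above about 1.4 the slightly stiff hinge (friction 0.06 N m, damping 0.12 N m s) holds the 0.3 to 0.42 kg lid where it is left; once tipped forward below about 1.3 it falls shut by itself in one to two seconds (slowly at first; some 1.5 rad/s when it hits) and nothing in it cushions the end
- lid_edge (a point): middle of the lid's free edge, at half thickness. The lid is a flat board, 145 mm from hinge to free edge, 160 wide, 8 thick; shut, it lies on the rim with its underside 80 mm above the table and overhangs the case front by 25 mm. The frame is the lid's: x from the free edge to the hinge, z out of its upper (outer) face
- lid_hinge (a point): middle of the hinge line, 80 mm above the table, level with the lid's underside when shut and 60 mm along the case's +x; the hinge line runs along the case's y
- gauge_rotor: brass calibration rotor, 28 mm disc on a 76 mm arbor, loose in the foam trough in the middle of the case, along the case's y, its top 18 mm below the rim; origin under its centre, 34 mm above the table
- oil_bottle: yellow dropper bottle with red spout, 38 mm across, 104 tall, standing; origin under its centre; loose, leave alone
- trial_block: small aluminium block with three brass trial masses, 32 x 56 x 27 mm; origin under its centre; loose, leave alone
- screw_jar: clear jar of screws with grey cap, 49 mm across, 58 tall; origin under its centre; loose, leave alone
- caliper: digital caliper lying flat, 64 x 170 x 12 mm, long along its own y; origin under its centre; loose, leave alone
- dish_0: small white putty dish, 33 mm across, 12 tall; origin under its centre; loose, leave alone
- pvc_pipe: offcut of white pipe with a coupling, 34 x 217 x 35 mm, lying along its own y; loose, leave alone
- eye_clip: zinc clip with an eye bolt, 20 x 30 x 47 mm; loose, leave alone

How it is judged:
On the way, in this order (a step that is already met when the one before it is completed fails the run):
1. the lid is tipped forward, past upright (value of joint lid below 1.4 rad), for 0.05 s.
2. the falling lid is caught: it rests on the fingers, 0.35 to 0.95 rad open (value of joint lid between 0.35 and 0.95 rad and velocity of joint lid above -0.8 rad/s and contact force between the fingers and lid above 0.15 N), for 0.15 s.
At the end, for the whole second after the job is handed in: The lid lies shut on the case (within 0.03 rad) and still, the case stands upright within 20 mm of where it was, and the rotor lies in its trough (value of joint lid below 0.03 rad and velocity of joint lid between -0.05 and 0.05 rad/s and distance of case from where it was at the start of the episode below 0.02 m and angle between case's own z axis and vertical below 0.05 rad and distance between gauge_rotor and case below 0.045 m); the robot touches nothing.
It fails at once if the lid comes down hard: it turns shut faster than 1.1 rad/s (about 0.16 m/s at its edge) in the last 0.35 rad (value of joint lid below 0.35 rad and velocity of joint lid below -1.1 rad/s).
It fails at once if the lid or case is pinched or pressed hard (over 20 N) (contact force between the fingers and case above 20 N).
It fails at once if the case is shoved (20 mm), lifted (8 mm) or tipped (distance of case from where it was at the start of the episode above 0.02 m or height (world z) of case above 0.008 m or angle between case's own z axis and vertical above 0.06 rad).
It fails at once if the rotor is touched or leaves its trough (contact force between any of the arm, the fingers and gauge_rotor above 0.5 N or distance between gauge_rotor and case above 0.045 m).
It fails at once if something else on the table is moved more than 20 mm (distance of any of oil_bottle, trial_block, screw_jar, caliper, dish_0, pvc_pipe, eye_clip from where it was at the start of the episode above 0.02 m).
It also fails if it takes over 54 s, if anything falls off the work surface, if the arm or the gripper's body presses on something with over 40 N, if the wrist force passes 120 N, or if a joint passes its speed limit or range.

## Working session

There is one attempt and no reset: what is moved stays moved. The work goes in short steps, Python scripts to look and compute and a shell command to move; the robot and the scene stay as the last step left them, time stands still between calls to the robot, and variables do not carry over. Pictures are saved under pics/ and viewed, at most 10 in all, crops included, and the job is handed in when it is done.

```bash
mkdir -p pics; ls; python3 - <<'E'
from station import ctrl
import cv2
for n in("scene","top"):
    im=ctrl.get_image(n); cv2.imwrite(f"pics/{n}0.png",im[:,:,::-1]); c=ctrl.get_calibration(n); print(n,c)
o=ctrl.get_obs(); print(o)
E
```

```text
pics
scene {'vertical_fov': 47.26721159397909, 'cx': 279.43872536308106, 'cy': 204.755548959466, 'xyz': array([-0.37003288, -0.67680836,  0.79011411]), 'orientation': array([[ 0.5281576 , -0.45911724,  0.71432549],
       [-0.84888029, -0.30653291,  0.43062726],
       [ 0.02125588, -0.83381588, -0.55163326]])}
top {'vertical_fov': 55.47666131608084, 'cx': 281.21637463293473, 'cy': 208.96874340775003, 'xyz': array([ 0.31122802, -0.123086  ,  1.43106958]), 'orientation': array([[-0.0235403 , -0.98224153,  0.18613822],
       [-0.99930665,  0.02849132,  0.02396815],
       [-0.02884583, -0.18544494, -0.98223118]])}
{'time_s': 0.1, 'qpos': array([-1.25000150e+00,  2.76525742e-01,  1.50600750e+00, -2.19513335e-05,
        1.36071468e+00, -1.21011828e-01]), 'joint_vel': array([ 0.00113297, -0.00019158, -0.00312196,  0.00113186, -0.00272023,
        0.00031877]), 'joint_efforts': array([ 1.27104053e-03, -4.17699552e+01, -2.46403795e+01, -1.77881032e-05,
        5.70668824e-03,  8.35210727e-06]), 'tcp_pos': array([ 0.24568484, -0.51934094,  0.23052926]), 'ee_rot': array([[ 9.03978745e-01,  4.27577052e-01, -5.42315628e-04],
       [ 4.27577359e-01, -9.03977409e-01,  1.56405958e-03],
       [ 1.78514907e-04, -1.64575850e-03, -9.99998630e-01]]), 'wrist_force': array([ 0.06543525,  1.95323437, -0.86126013]), 'wrist_torque': array([ 0.0229684 , -0.01470425, -0.00967272]), 'gripper_force': 0.0, 'finger_gap': 0.08543109702352353}
```

View pics/scene0.png

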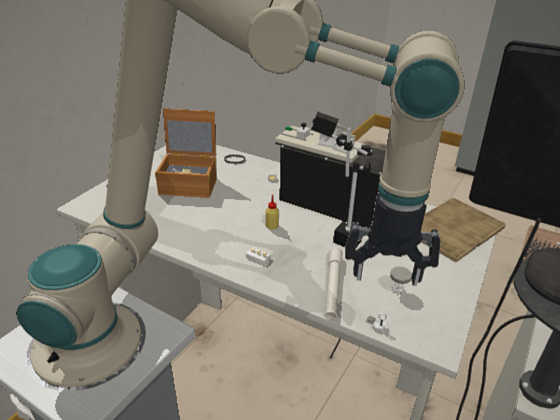

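View pics/top0.png

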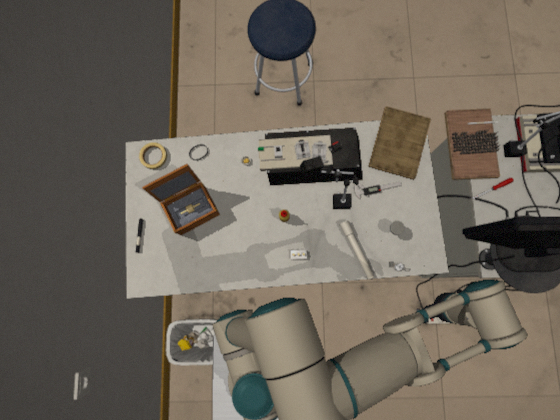

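The case is near (190,208) in top and (187,165) in scene. The bottle is at (284,215) in top, with clear table in between. I'll enlarge both case regions to read corners.

```bash
python3 - <<'E'
import cv2,numpy as np
a=cv2.imread("pics/top0.png")[155:245,130:230]; b=cv2.imread("pics/scene0.png")[100:205,145:225]
a=cv2.resize(a,None,fx=4,fy=4,interpolation=cv2.INTER_CUBIC);b=cv2.resize(b,None,fx=4,fy=4,interpolation=cv2.INTER_CUBIC)
c=np.zeros((420,720,3),np.uint8);c[:360,:400]=a;c[:420,400:720]=b
cv2.imwrite("pics/c0.png",c)
E
```

```text
(no output)
```

View pics/c0.png

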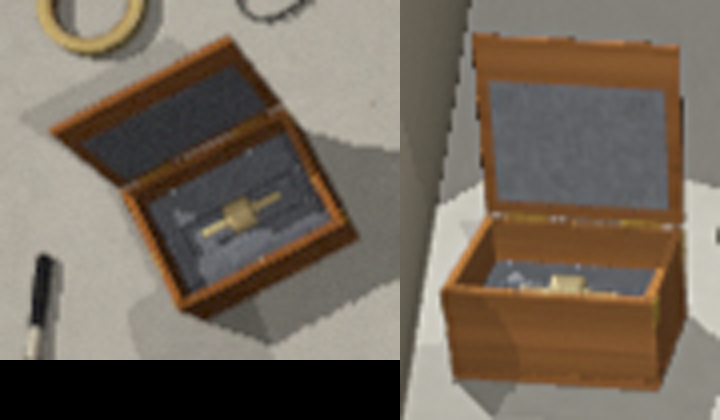

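The crop shows the rim corners. In top they are BL(125,190), BR(292,112), FR(352,226) and FL(183,303), in crop pixels at 4x. In scene they are FL(443,292), FR(662,302) and BR(684,225). The lid's free corners are (52,130) and (232,38) in top, and (475,35) and (679,46) in scene.

```bash
cat >h.py <<'E'
import numpy as np
from station import ctrl
def ray(n,u,v):
    c=ctrl.get_calibration(n); f=210/np.tan(np.radians(c["vertical_fov"]/2))
    d=np.array(c["orientation"])@np.array([(u-c["cx"])/f,(v-c["cy"])/f,1]); return np.array(c["xyz"]),d/np.linalg.norm(d)
def plane(n,u,v,z):
    o,d=ray(n,u,v); return o+d*(z-o[2])/d[2]
def tri(a,b):
    (o,d),(p,e)=ray("top",*a),ray("scene",*b)
    s,t=np.linalg.lstsq(np.c_[d,-e],p-o,rcond=None)[0]
    return (o+s*d+p+t*e)/2, np.linalg.norm(o+s*d-p-t*e)
T=lambda u,v:(u/4-.375+130,v/4-.375+155)
S=lambda u,v:((u-400)/4-.375+145,v/4-.375+100)
E
python3 - <<'E'
from h import *
np.set_printoptions(precision=4,suppress=True)
t={'BL':(125,190),'BR':(292,112),'FR':(352,226),'FL':(183,303)}
s={'BL':(488,216),'BR':(684,225),'FR':(660,302),'FL':(443,292)}
for k in t:print(k,plane("top",*T(*t[k]),.08),plane("scene",*S(*s[k]),.08),*tri(T(*t[k]),S(*s[k])))
for a,b in(((52,130),(475,35)),((232,38),(679,46))):print('lid',*tri(T(*a),S(*b)))
P={k:(plane("top",*T(*t[k]),.08)+plane("scene",*S(*s[k]),.08))/2 for k in t}
print(sum(P.values())/4,[np.linalg.norm(P[a]-P[b]) for a,b in(('BL','BR'),('FL','FR'),('BL','FL'),('BR','FR'))])
y=P['BL']-P['BR']+P['FL']-P['FR'];print('yaw',np.arctan2(-y[0],y[1]))
x=P['BL']+P['BR']-P['FL']-P['FR'];print('yaw',np.arctan2(x[1],x[0]))
print('bottle',plane("top",284,215,.10))
E
```

```text
BL [0.6037 0.3289 0.08  ] [0.6001 0.3294 0.08  ] [0.6031 0.3305 0.0784] 0.0028165713564510075
BR [0.6693 0.1834 0.08  ] [0.6748 0.1924 0.08  ] [0.6665 0.1833 0.0864] 0.00341885713789846
FR [0.5661 0.1299 0.08  ] [0.5695 0.1318 0.08  ] [0.5658 0.1291 0.0826] 0.00077120314770695
FL [0.503  0.2754 0.08  ] [0.492  0.2731 0.08  ] [0.5019 0.2796 0.0732] 0.006030561204570562
lid [0.6226 0.3419 0.221 ] 0.0017282779988178865
lid [0.6931 0.2008 0.2217] 0.002234197818613132
[0.5848 0.2305 0.08  ] [np.float64(0.1576991251753182), np.float64(0.1597044825268718), np.float64(0.11798577480014702), np.float64(0.11885439660250659)]
yaw 0.4584242015726819
yaw 0.492333740239351
bottle [ 0.5424 -0.0995  0.1   ]
```

Fits check out: the rim measures 158x118 mm. The case is at about (0.585, 0.2305) with yaw 0.47, the hinge at (0.6385, 0.2577), and the lid at about 1.73 rad.

My plan is to close the fingers and pitch the tool 45° toward the hinge. I'll hook over the lid edge, pull it forward, then drop in front and below to catch it. First I'll move to a staging point in front of and above the case.

```bash
python3 -m jog '[{"slide":[34,-33,-4],"rotation":[0,0,0]},{"slide":[34,-33,-4],"rotation":[0,0,0]},{"slide":[34,-33,-4],"rotation":[0,0,0]},{"slide":[34,-33,-4],"rotation":[0,0,0]},{"slide":[34,-33,-4],"rotation":[0,0,0]},{"slide":[34,-33,-4],"rotation":[0,0,0]},{"slide":[34,-33,-4],"rotation":[0,0,0]},{"slide":[34,-33,-4],"rotation":[0,0,0]}]' 0 20
python3 -m jog '[{"slide":[34,-33,-4],"rotation":[0,0,0]},{"slide":[34,-33,-4],"rotation":[0,0,0]},{"slide":[34,-33,-4],"rotation":[0,0,0]},{"slide":[34,-33,-4],"rotation":[0,0,0]},{"slide":[34,-33,-4],"rotation":[0,0,0]},{"slide":[34,-33,-4],"rotation":[0,0,0]},{"slide":[34,-33,-4],"rotation":[0,0,0]},{"slide":[34,-33,-4],"rotation":[0,0,0]}]'
python3 -m jog '[{"slide":[0,0,0],"rotation":[0,0.13,0]},{"slide":[0,0,0],"rotation":[0,0.13,0]},{"slide":[0,0,0],"rotation":[0,0.13,0]},{"slide":[0,0,0],"rotation":[0,0.13,0]},{"slide":[0,0,0],"rotation":[0,0.13,0]},{"slide":[0,0,0],"rotation":[0,0.13,0]},{"slide":[0,0,0],"rotation":[0,0,0]}]'
cat >>h.py <<'E'
H=np.array([.6385,.2577,.08]);ex=np.array([np.cos(.47),np.sin(.47),0]);ey=np.array([-ex[1],ex[0],0])
def st():
    o=ctrl.get_obs();d=o["tcp_pos"]-H
    print("t",o["time_s"],"u,v,h mm",np.round(1e3*np.array([-d@ex,d@ey,d[2]]),1),"F",np.round(o["wrist_force"],1),"gap",o["finger_gap"])
    R=np.array(o["ee_rot"]);print("pitch of z below horiz",np.arcsin(-R[2,2]),"\n",R.round(3)); print(np.round(o["qpos"],2)); return o
E
python3 -c "
from h import *;st();import cv2;cv2.imwrite('pics/s1.png',ctrl.get_image('scene')[:,:,::-1])"
```

```text
time_s: 1.1
tcp_pos: [0.3789, -0.1633, 0.2632]
ee_rot: [[0.904, 0.427, -0.0], [0.427, -0.904, 0.0], [-0.0, -0.0, -1.0]]
wrist_force: [0.4, 0.3, -0.7]
finger_gap: -0.0001
gripper_force: 0.0
time_s: 2.1
tcp_pos: [0.512, 0.1916, 0.295]
ee_rot: [[0.904, 0.428, -0.001], [0.428, -0.904, -0.001], [-0.001, 0.0, -1.0]]
wrist_force: [-0.0, -0.7, 0.4]
finger_gap: 0.0001
gripper_force: 0.0
time_s: 2.98
tcp_pos: [0.5081, 0.1896, 0.2916]
ee_rot: [[0.648, 0.426, 0.631], [0.303, -0.905, 0.3], [0.699, -0.004, -0.716]]
wrist_force: [0.3, 0.1, -0.2]
finger_gap: 0.0001
gripper_force: 0.0
t 2.975 u,v,h mm [147.1  -1.7 211.6] F [ 0.3  0.1 -0.2] gap 0.0001000824034130753
pitch of z below horiz 0.7974229306762193 
 [[ 0.648  0.426  0.631]
 [ 0.303 -0.905  0.3  ]
 [ 0.699 -0.004 -0.716]]
[ 0.04 -0.14  2.08  0.56  0.54  0.78]
```

View pics/s1.png

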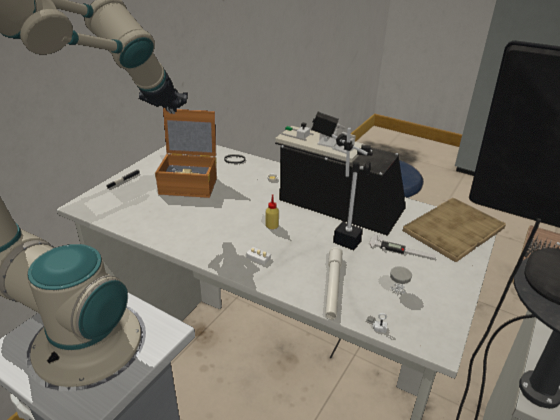

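The arm is staged in front of and above the lid at pixel (180,98), pitched 45°, and the case is undisturbed. Next I'll go over the edge, then down behind the lid.

```bash
python3 -m jog '[{"slide":[37,0,36],"rotation":[0,0,0]},{"slide":[37,0,36],"rotation":[0,0,0]},{"slide":[37,0,36],"rotation":[0,0,0]},{"slide":[37,0,36],"rotation":[0,0,0]},{"slide":[-18,0,18],"rotation":[0,0,0]},{"slide":[-18,0,18],"rotation":[0,0,0]},{"slide":[-18,0,18],"rotation":[0,0,0]},{"slide":[0,0,0],"rotation":[0,0,0]}]' >/dev/null
python3 -c "
from h import *;st();import cv2
b=ctrl.get_image('scene')[80:205,135:235,::-1];a=ctrl.get_image('top')[145:245,130:250,::-1]
c=np.zeros((500,800,3),np.uint8);c[:400,:400]=cv2.resize(a[:, :100],None,fx=4,fy=4);c[:500,400:]=cv2.resize(b,None,fx=4,fy=4);cv2.imwrite('pics/s2.png',c)"
```

```text
t 4.025 u,v,h mm [-63.4  -8.  138.2] F [-0.1  0.5 -0.3] gap -0.0001064097206482819
pitch of z below horiz 0.7951490378024643 
 [[ 0.645  0.429  0.632]
 [ 0.305 -0.903  0.301]
 [ 0.7   -0.001 -0.714]]
[0.21 0.26 1.85 0.55 0.32 0.87]
```

View pics/s2.png

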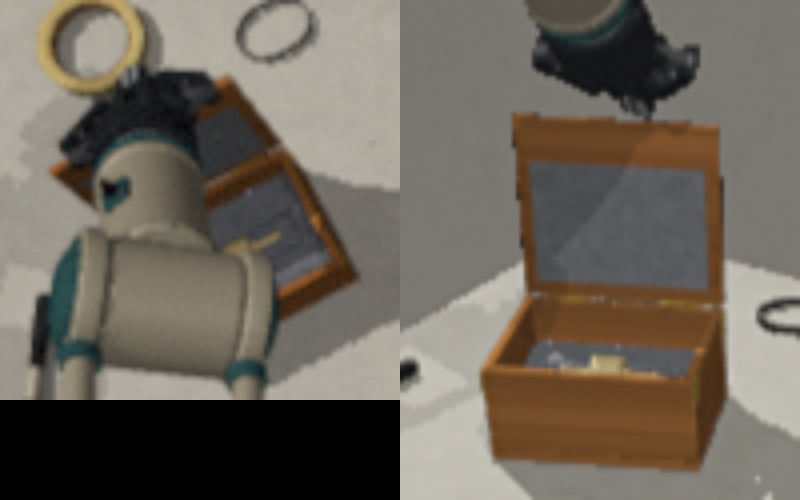

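The fingertip is behind the lid edge, at crop (645,115), and the lid is undisturbed. I'll pull gently to near upright.

```bash
python3 -m jog '[{"slide":[-8,0,-6],"rotation":[0,0,0]},{"slide":[-9,0,-8],"rotation":[0,0,0]},{"slide":[-9,0,-8],"rotation":[0,0,0]},{"slide":[-9,0,-8],"rotation":[0,0,0]}]' >/dev/null
python3 -c "
from h import *;st();import cv2
b=ctrl.get_image('scene')[80:205,135:235,::-1]
cv2.imwrite('pics/s3.png',cv2.resize(b,None,fx=4,fy=4))"
```

```text
t 4.625 u,v,h mm [-17.7  -8.5 141.8] F [2.  1.6 4.5] gap -0.00017618557334399103
pitch of z below horiz 0.7828369558505962 
 [[ 0.637  0.426  0.642]
 [ 0.302 -0.905  0.3  ]
 [ 0.709  0.002 -0.705]]
[0.18 0.19 1.94 0.66 0.3  0.74]
```

View pics/s3.png

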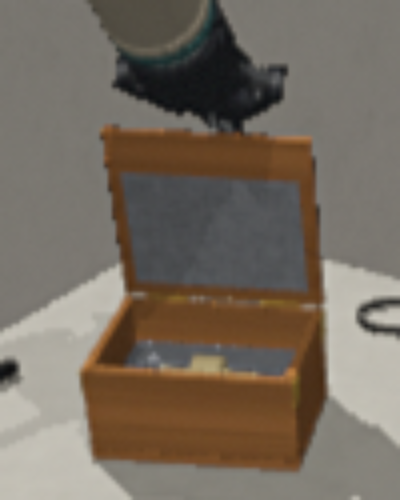

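```bash
python3 -c "
from h import *
def ang(u,v,s):
    o,d=ray('scene',u/4-.375+135,v/4-.375+80);t=((H-o)@ey+s*.08)/(d@ey);p=o+t*d-H;return np.arctan2(p[2],-p@ex),np.hypot(p[2],p@ex)
print(ang(104,127,1),ang(314,140,-1),ang(513-400,114,1),ang(720-400,126,-1))"
```

```text
(np.float64(1.4813130520593039), np.float64(0.14734245680928287)) (np.float64(1.4260982197266248), np.float64(0.15082396130769915)) (np.float64(1.6407084106877234), np.float64(0.14787933050966612)) (np.float64(1.5764535803701407), np.float64(0.15090445865752178))
```

The lid is just about upright (about 1.5). I'll pull past the tipping point and then go straight into the catch.

```bash
python3 -m jog '[{"slide":[-13,0,-8],"rotation":[0,0,0]},{"slide":[-13,0,-8],"rotation":[0,0,0]},{"slide":[-13,0,-8],"rotation":[0,0,0]}]' >/dev/null
python3 -c "
from h import *;st()
import cv2
b=ctrl.get_image('scene')[80:205,135:235,::-1]
cv2.imwrite('pics/s4.png',cv2.resize(b,None,fx=4,fy=4))"
```

```text
t 5.05 u,v,h mm [ 29.2  -6.1 127.4] F [-0.2  0.4  1.8] gap -0.00011916369888757654
pitch of z below horiz 0.7901928364036732 
 [[ 0.642  0.427  0.636]
 [ 0.304 -0.904  0.301]
 [ 0.704  0.    -0.71 ]]
[0.15 0.14 2.05 0.82 0.28 0.56]
```

View pics/s4.png

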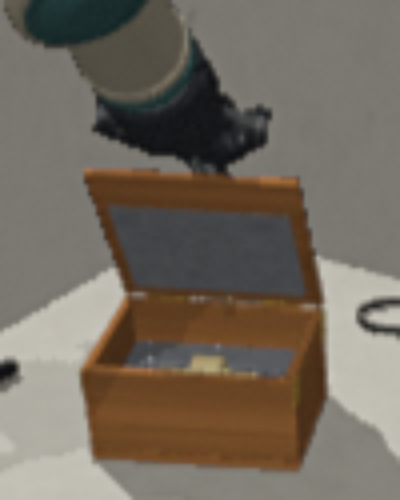

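The lid is tipped, with its edge at (84,170)–(298,178), and is falling slowly. Now I'll get around it quickly.

```bash
python3 -m jog '[{"slide":[0,0,-60],"rotation":[0,0,0]},{"slide":[-57,0,-21],"rotation":[0,0,0]},{"slide":[-47,0,38],"rotation":[0,0,0]}]' >/dev/null
python3 -c "
from h import *;st()"
```

```text
t 5.475 u,v,h mm [128.1   3.  119.5] F [ 1.8 -0.2 -0.7] gap 9.659766284056187e-05
pitch of z below horiz 0.7802370885685556 
 [[ 0.635  0.44   0.635]
 [ 0.304 -0.898  0.318]
 [ 0.711 -0.009 -0.703]]
[0.06 0.01 2.24 1.11 0.32 0.2 ]
```

```bash
python3 -m jog '[{"slide":[-32,0,32],"rotation":[0,0,0]},{"slide":[22,0,24],"rotation":[0,0,0]}]' >/dev/null
python3 -c "
from h import *;st();import cv2
b=ctrl.get_image('scene')[80:205,135:235,::-1]
cv2.imwrite('pics/s5.png',cv2.resize(b,None,fx=4,fy=4))"
```

```text
t 5.725 u,v,h mm [93.4  5.6 92.6] F [-2.3 -1.  -0.6] gap -0.0002591587597863844
pitch of z below horiz 0.781515724328447 
 [[ 0.637  0.443  0.63 ]
 [ 0.3   -0.896  0.327]
 [ 0.71  -0.019 -0.704]]
[ 0.1   0.11  2.22  1.36  0.27 -0.02]
```

View pics/s5.png

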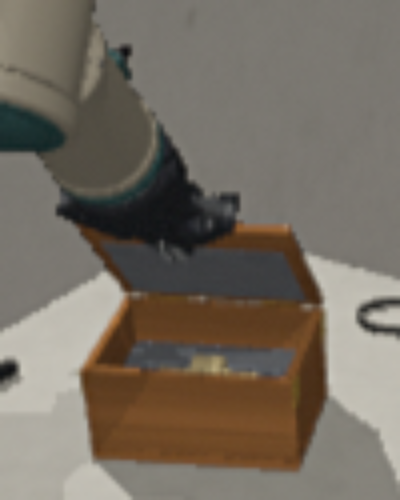

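The fingertip at crop (175,250) is in front of and under the lid near its edge, which is at (290,226). I'll settle a little lower and hold.

```bash
python3 -m jog '[{"slide":[-8,0,9],"rotation":[0,0,0]},{"slide":[0,0,0],"rotation":[0,0,0]},{"slide":[0,0,0],"rotation":[0,0,0]},{"slide":[0,0,0],"rotation":[0,0,0]}]' >/dev/null
python3 -c "
from h import *;st();import cv2
b=ctrl.get_image('scene')[80:205,135:235,::-1]
cv2.imwrite('pics/s6.png',cv2.resize(b,None,fx=4,fy=4))"
```

```text
t 6.275 u,v,h mm [89.3  5.1 84. ] F [-1.3  0.7 -2.5] gap -9.637581930806143e-06
pitch of z below horiz 0.7758099174408605 
 [[ 0.632  0.446  0.634]
 [ 0.302 -0.895  0.328]
 [ 0.714 -0.016 -0.7  ]]
[ 0.1   0.13  2.23  1.49  0.27 -0.17]
```

View pics/s6.png

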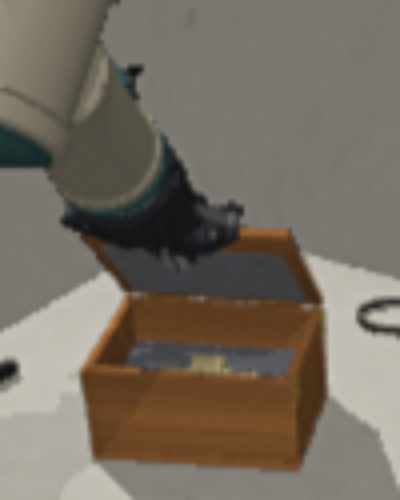

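The lid is resting on the finger at about 0.83 rad with 2.5 N downward. I'll lower it to about 0.6 while steepening the tool slightly to keep j5 off its limit, then hold.

```bash
python3 -m jog '[{"slide":[-9,0,-1],"rotation":[0,-0.06,0]},{"slide":[-9,0,-1],"rotation":[0,-0.06,0]},{"slide":[-9,0,-1],"rotation":[0,-0.06,0]},{"slide":[-8,0,1],"rotation":[0,-0.06,0]},{"slide":[0,0,0],"rotation":[0,0,0]},{"slide":[0,0,0],"rotation":[0,0,0]},{"slide":[0,0,0],"rotation":[0,0,0]}]' >/dev/null
cat >>h.py <<'E'
def ang(u,v,s,pl=.08):
    o,d=ray('scene',u,v);t=((H-o)@ey+s*pl)/(d@ey);p=o+t*d-H;return np.arctan2(p[2],-p@ex),np.hypot(p[2],p@ex)
E
python3 -c "
from h import *;st();import cv2
print(ang(290/4-.375+135,229/4-.375+80,-1))
b=ctrl.get_image('scene')[80:205,135:235,::-1]
cv2.imwrite('pics/s7.png',cv2.resize(b,None,fx=4,fy=4))"
```

```text
t 7.2 u,v,h mm [114.1   7.2  63.9] F [-0.7 -0.7 -1.3] gap 8.544188375069399e-05
pitch of z below horiz 0.9940251852275468 
 [[ 0.754  0.448  0.48 ]
 [ 0.366 -0.894  0.259]
 [ 0.545 -0.02  -0.838]]
[0.13 0.13 2.12 0.53 0.39 0.81]
(np.float64(0.8175915553292985), np.float64(0.1655800403104117))
```

View pics/s7.png

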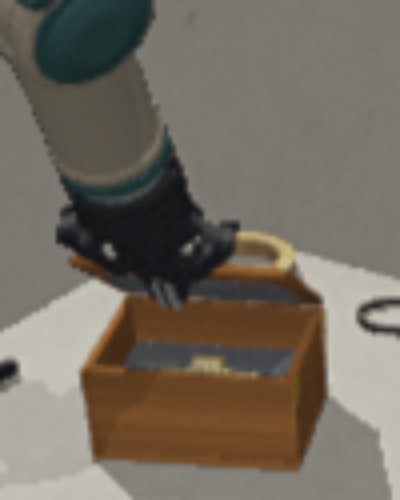

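The lid is lowered to about 0.63 rad and resting on the fingers, whose tip is at crop (168,300). I'll keep lowering along the edge's arc.

```bash
python3 -m jog '[{"slide":[-8,0,4],"rotation":[0,0,0]},{"slide":[-8,0,4],"rotation":[0,0,0]},{"slide":[-8,0,4],"rotation":[0,0,0]},{"slide":[-8,0,4],"rotation":[0,0,0]},{"slide":[-4,0,3],"rotation":[0,0,0]},{"slide":[0,0,0],"rotation":[0,0,0]},{"slide":[0,0,0],"rotation":[0,0,0]}]' >/dev/null
python3 -c "
from h import *;st()"
```

```text
t 8.125 u,v,h mm [134.3   8.2  28. ] F [-2.4 -2.5 -1. ] gap -0.0001050854627900837
pitch of z below horiz 0.9954887183269786 
 [[ 0.755  0.449  0.479]
 [ 0.367 -0.894  0.259]
 [ 0.544 -0.02  -0.839]]
[0.12 0.16 2.21 0.74 0.3  0.57]
```

```bash
python3 -m jog '[{"slide":[-4,0,4],"rotation":[0,0,0]},{"slide":[-4,0,4],"rotation":[0,0,0]},{"slide":[-4,0,4],"rotation":[0,0,0]},{"slide":[-4,0,4],"rotation":[0,0,0]},{"slide":[0,0,0],"rotation":[0,0,0]},{"slide":[0,0,0],"rotation":[0,0,0]}]' >/dev/null
python3 -c "
from h import *;st()"
```

```text
t 8.875 u,v,h mm [138.7   8.4   6.1] F [-3.8 -3.7 -1.1] gap -0.0001630531286100713
pitch of z below horiz 0.9948683613975225 
 [[ 0.754  0.448  0.479]
 [ 0.367 -0.894  0.259]
 [ 0.544 -0.019 -0.839]]
[0.11 0.2  2.25 0.94 0.25 0.36]
```

```bash
python3 -m jog '[{"slide":[-3,0,2.5],"rotation":[0,0,0]},{"slide":[-3,0,2.5],"rotation":[0,0,0]},{"slide":[-3,0,2.5],"rotation":[0,0,0]},{"slide":[-3,0,2.5],"rotation":[0,0,0]},{"slide":[0,0,0],"rotation":[0,0,0]},{"slide":[0,0,0],"rotation":[0,0,0]}]' >/dev/null
python3 -c "
from h import *;st()"
```

```text
t 9.625 u,v,h mm [142.4   8.5  -8.2] F [-0.9 -0.  -0.1] gap -0.000123428860583571
pitch of z below horiz 0.993382122469561 
 [[ 0.754  0.448  0.481]
 [ 0.367 -0.894  0.259]
 [ 0.546 -0.019 -0.838]]
[0.11 0.22 2.28 1.14 0.23 0.15]
```

```bash
cat >>h.py <<'E'
def proj(p):
    c=ctrl.get_calibration("scene");f=210/np.tan(np.radians(c["vertical_fov"]/2));q=np.array(c["orientation"]).T@(p-np.array(c["xyz"]));return np.array([c["cx"]+f*q[0]/q[2],c["cy"]+f*q[1]/q[2]])
def prof():
    im=ctrl.get_image("scene")
    for th in(0,.05,.1,.15):
        e=np.array([np.cos(th),np.sin(th)]);n=np.array([-np.sin(th),np.cos(th)])
        W=lambda a:H-ex*a[0]+np.array([0,0,a[1]])-.068*ey
        print(th,"under edge",proj(W(.145*e)).round(1),"top edge",proj(W(.145*e+.008*n)).round(1))
    u,v=proj(H-ex*.145-.068*ey).round().astype(int)
    for r in range(v-12,v+14):print(r,im[r,u-1:u+2].tolist())
E
python3 -c "
from h import *;prof()"
```

```text
0 under edge [203.3 179.4] top edge [203.1 177. ]
0.05 under edge [203.1 177.2] top edge [203.  174.7]
0.1 under edge [203.  174.9] top edge [202.9 172.4]
0.15 under edge [202.9 172.6] top edge [202.8 170. ]
167 [[160, 108, 56], [160, 108, 56], [160, 108, 57]]
168 [[159, 107, 57], [159, 107, 56], [161, 109, 59]]
169 [[161, 109, 59], [159, 107, 56], [160, 108, 58]]
170 [[165, 112, 61], [165, 111, 61], [165, 112, 60]]
171 [[173, 120, 64], [173, 118, 64], [173, 118, 65]]
172 [[185, 145, 66], [184, 143, 66], [184, 137, 66]]
173 [[175, 130, 62], [177, 131, 62], [186, 133, 68]]
174 [[137, 92, 48], [142, 96, 51], [150, 101, 53]]
175 [[117, 75, 41], [115, 75, 40], [116, 76, 40]]
176 [[96, 62, 33], [93, 60, 33], [93, 60, 31]]
177 [[90, 59, 33], [90, 58, 32], [89, 59, 31]]
178 [[92, 60, 34], [91, 59, 31], [92, 60, 33]]
179 [[91, 58, 32], [91, 60, 34], [90, 57, 29]]
180 [[92, 60, 33], [92, 60, 30], [93, 60, 32]]
181 [[95, 62, 32], [96, 62, 32], [97, 62, 32]]
182 [[96, 63, 34], [97, 65, 34], [99, 65, 33]]
183 [[99, 65, 35], [100, 66, 36], [110, 74, 39]]
184 [[102, 67, 34], [103, 68, 35], [117, 76, 39]]
185 [[105, 69, 37], [107, 71, 39], [118, 76, 39]]
186 [[116, 76, 40], [117, 76, 41], [120, 78, 42]]
187 [[120, 77, 42], [121, 79, 42], [121, 79, 42]]
188 [[111, 72, 37], [111, 72, 39], [113, 75, 40]]
189 [[111, 72, 38], [109, 73, 37], [109, 73, 36]]
190 [[112, 74, 39], [114, 74, 38], [114, 76, 40]]
191 [[110, 73, 39], [112, 73, 40], [111, 73, 39]]
192 [[110, 73, 39], [111, 73, 39], [110, 73, 39]]
```

The bright lid front edge is at rows 171–174, which gives a lid angle of about 0.1, so it is still supported. I'll lower the last part slowly.

```bash
python3 -m jog '[{"slide":[-2,0,2.5],"rotation":[0,0,0]},{"slide":[-2,0,2.5],"rotation":[0,0,0]},{"slide":[-2,0,2.5],"rotation":[0,0,0]},{"slide":[-2,0,2.5],"rotation":[0,0,0]},{"slide":[0,0,0],"rotation":[0,0,0]}]' >/dev/null
python3 -c "
from h import *;st();prof()" | head -24
```

```text
t 10.3 u,v,h mm [143.7   8.7 -21. ] F [-0.3  0.  -1.1] gap 7.776469998117098e-05
pitch of z below horiz 0.993453266471321 
 [[ 0.754  0.448  0.481]
 [ 0.366 -0.894  0.259]
 [ 0.545 -0.019 -0.838]]
[ 0.11  0.25  2.3   1.33  0.21 -0.05]
0 under edge [203.3 179.4] top edge [203.1 177. ]
0.05 under edge [203.1 177.2] top edge [203.  174.7]
0.1 under edge [203.  174.9] top edge [202.9 172.4]
0.15 under edge [202.9 172.6] top edge [202.8 170. ]
167 [[161, 107, 60], [162, 110, 59], [162, 109, 59]]
168 [[160, 109, 59], [161, 110, 59], [161, 110, 60]]
169 [[161, 110, 59], [162, 110, 60], [161, 108, 58]]
170 [[161, 109, 59], [161, 109, 57], [161, 109, 59]]
171 [[160, 109, 59], [159, 108, 58], [159, 109, 59]]
172 [[164, 111, 60], [163, 110, 60], [163, 110, 60]]
173 [[167, 113, 61], [168, 113, 63], [167, 114, 62]]
174 [[177, 122, 67], [176, 122, 65], [175, 120, 65]]
175 [[187, 153, 66], [187, 153, 66], [186, 144, 67]]
176 [[176, 134, 63], [177, 135, 64], [176, 130, 64]]
177 [[139, 93, 48], [140, 95, 50], [141, 95, 49]]
178 [[117, 76, 40], [114, 74, 40], [112, 74, 39]]
179 [[93, 60, 32], [91, 59, 31], [91, 58, 30]]
180 [[90, 59, 32], [91, 59, 33], [89, 58, 29]]
```

```bash
python3 -m jog '[{"slide":[-2,0,2],"rotation":[0,0,0]},{"slide":[-2,0,2],"rotation":[0,0,0]},{"slide":[-2,0,2],"rotation":[0,0,0]},{"slide":[0,0,0],"rotation":[0,0,0]}]' >/dev/null
python3 -c "
from h import *;st();prof()" | sed -n '1p;11,24p'
```

```text
t 10.85 u,v,h mm [145.8   9.  -29.5] F [0.6 0.5 0.6] gap 5.702723232305505e-06
167 [[161, 107, 60], [161, 109, 58], [162, 110, 61]]
168 [[160, 109, 59], [160, 108, 58], [160, 109, 58]]
169 [[162, 110, 59], [161, 109, 59], [161, 110, 59]]
170 [[160, 109, 59], [161, 110, 58], [161, 109, 58]]
171 [[160, 109, 59], [159, 107, 58], [159, 108, 57]]
172 [[164, 111, 60], [162, 109, 59], [164, 111, 61]]
173 [[168, 114, 63], [168, 113, 63], [167, 113, 62]]
174 [[176, 121, 65], [176, 121, 65], [175, 119, 65]]
175 [[187, 153, 66], [187, 152, 65], [186, 144, 68]]
176 [[177, 135, 63], [176, 134, 63], [176, 130, 64]]
177 [[139, 94, 50], [141, 96, 50], [142, 95, 49]]
178 [[118, 77, 42], [114, 75, 41], [113, 73, 38]]
179 [[92, 58, 30], [91, 58, 31], [92, 60, 32]]
180 [[89, 58, 31], [90, 59, 32], [89, 57, 29]]
```

The lid stopped moving between the last two readings and the force is zero, so it is shut. I'll retreat forward and up.

```bash
python3 -m jog '[{"slide":[-8,0,-5],"rotation":[0,0,0]},{"slide":[-17,0,-11],"rotation":[0,0,0]},{"slide":[-25,0,-16],"rotation":[0,0,0]},{"slide":[-25,0,-16],"rotation":[0,0,0]},{"slide":[10,0,-25],"rotation":[0,0,0]},{"slide":[16,0,-30],"rotation":[0,0,0]},{"slide":[0,0,0],"rotation":[0,0,0]},{"slide":[0,0,0],"rotation":[0,0,0]}]' >/dev/null
python3 -c "
from h import *;st();prof()" | sed -n '1p;15,24p'
```

```text
t 11.9 u,v,h mm [236.4  12.9   8.4] F [ 0.5 -0.4  0.4] gap -0.00011969586499401912
171 [[160, 109, 59], [159, 108, 58], [159, 108, 58]]
172 [[163, 111, 60], [162, 109, 60], [163, 110, 59]]
173 [[168, 113, 62], [167, 112, 62], [167, 113, 62]]
174 [[176, 121, 64], [176, 121, 64], [175, 120, 65]]
175 [[187, 152, 66], [186, 151, 64], [185, 143, 66]]
176 [[175, 134, 62], [176, 134, 63], [176, 130, 64]]
177 [[139, 93, 47], [140, 95, 50], [141, 95, 50]]
178 [[117, 75, 40], [113, 74, 37], [113, 74, 39]]
179 [[93, 60, 33], [90, 58, 31], [90, 58, 30]]
180 [[88, 58, 32], [89, 58, 31], [90, 59, 31]]
```

The fingers are clear and the lid hasn't moved, so it is shut. Handing in.

```bash
python3 -c "
from station import ctrl
print(ctrl.sign_off())"
```

```text
the job is handed in; nothing more can be done
None
```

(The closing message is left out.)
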